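Rake the dowels into rows in the spray tray

ROBOT

A 6-joint arm with a two-finger parallel gripper is mounted at the origin on a cart in front of the work surface, level with it; the furniture and walls round the work are solid. World frame = base frame: x ahead of the robot, y to its left, z up, the work surface at z = 0. Lengths are in m, angles in rad, forces in N, time in s.
With the tool pointing down it reaches from about 0.275 to 0.725 m from the base axis. Payload 5.6 kg.
Tool frame: the origin (TCP) lies on the centre line of the jaws, within the pads' length; the fingertips stand 19 mm ahead of it and the grasp point (between the pads) is the TCP; z points along the fingers, y is the line along which they close (so a half turn about z gives the same grasp; the last joint's range is limited). The gripper opens to 85 mm and grips with 20 to 120 N. Pads are 22 mm wide; open, the fingers measure 114 mm over their backs; the gripper's body (76 mm by 85 mm) begins 54 mm behind the grasp point. The pads swing forward as they close: fully open they stand 13 mm farther back than shut.
Start: joints at [-0.876, 0.255, 0.108, 0, -1.424, -0.285], TCP at [0.219, -0.504, 0.25] pointing down, gripper open.
Joint ranges: [-2.95, 2.95], [-1.21, 1.97], [-1.09, 1.5], [-2.87, 1.71], [-2.94, -0.07], [-3.05, 3.05]. Speed limits (rad/s): [2.57, 2.57, 3.14, 3.14, 3.14, 3.14].

INTERFACE

Orientations are given as a unit quaternion [w, x, y, z].
In Python, from plant import manip gives the robot as it stands. The module is installed in compiled form; this text tells all that it offers.
- The arm moves only by the shell command python3 -m inch 'ROWS'. ROWS is JSON, a list of rows, each an object with "translation": the shift along the world's x, y, z scaled (see below), a list of three; "dr": the turn, a rotation vector about the world's x, y, z scaled (see below), a list of three; "jaw": the gripper's target within -1 to 1 (fully open at 1, half-way at 0, shut at -1). In form: [{"translation": [dx, dy, dz], "dr": [ax, ay, az], "jaw": jaw}, ...]. A call has 1 to 5 rows; each row is the pose to reach, as a shift and turn from the pose commanded when the call began, turning the shorter way round; what a row does not reach only later rows make up. The controller multiplies each number of a shift by 10 cm and each number of a turn by 360 degrees. A row lasts 1/8 s, in which the tool goes at most 62.5 mm and 10.7 degrees, less where a joint would pass 70% of its speed; a pose out of reach is approached as far as the arm can. A call with a number of a shift or a turn outside -1 to 1 is refused whole. A call with a gripper value outside its range is refused whole. The fingers move at their own pace and stop on an object; the grip force is fixed at half the most. Time passes only in rows, so rows that repeat a pose let the fingers close. It gives the time, the measured TCP pose, the force, the opening and the grip force at its end, in the units of the state.
- manip.observe(): the state, without advancing time (a new reading comes with each control period).
- manip.capture(name): name is "side" or "top" or "wrist"; returns a dict with "frame" (384x512x3 uint8, red, green, blue), "depth" (384x512 float32, m along the optical axis (not along the pixel's ray), 0 where there is no reading), "mtx" (3x3 intrinsics, pixels), "k1" (the pictures are not rectified: a ray, as slopes to the right and down, at radius r is drawn at 1 + k1 r^2 times it, then the intrinsics apply), "extrinsics" (4x4, takes a point from camera to world coordinates). Camera axes: x right, y down, z forward; pixel columns grow to the right and rows downward; lengths in m; the calibration is good to about 2 mm. A picture is of the moment at which its call begins.
- manip.sign_off(): hands the job in; it is judged then, once.
The state is a dict: "time_s": time; "qpos": joint angles; "joint_vel": joint speeds; "joint_efforts": joint torques, N m; "tool_pos": TCP position; "tool_rot": TCP orientation; "ft_force": force on the tool from outside, world axes, zero at the start; "moment": the same for the moment, N m; "opening": finger opening in m; "gripper_force": force on a finger pad.
Only numpy, scipy, OpenCV 4.12 (cv2) and the standard library are available. Lean on these libraries where they do the work, as an engineer would, in place of code of your own. Each camera call takes 0.05 s, during which the arm holds its last target. There are 200 camera calls.

TASK

The four dowels lie askew in the paper-lined spray tray and must lie in straight rows, each along the pencil line on the paper that is its own (in the order in which they lie now), before they are sprayed. The pin rake lies on its side: first stand it upright on its pins on the bench and let go of it, then take it afresh by the handle from above, comb the dowels lengthwise, finishing with every one straight along its line and the rake's pins still in among them, lift the rake straight up from between the rows without disturbing them, and stand it upright on its pins on the bare bench again. Move the dowels with the rake alone, never touching them with the gripper, and leave the other things on the bench where they are.

Things in the scene. Friction and masses are not known exactly. Their poses are not given: they have to be found in the camera images.
- tray: Grey steel tray with a bright rim, fixed to the bench: 304 mm along its own x, 232 mm along its own y, walls 2 mm thick and 22 mm high, rim top 25 mm above the bench. Origin: centre of its underside, on the bench; z up; its -x end is the one nearer the robot.
- tray_floor (a point): Middle of the tray's flat paper-lined floor, 4 mm above the bench; axes as the tray's. Four thin dark pencil lines run along x on the paper at y = -48, -16, 16 and 48 mm, the places of dowels 1, 2, 3 and 4. The inside measures 300 by 228 mm.
- rake: Pin rake: brown wooden head, ten white nylon pins below, pale handle with a red cap. Origin: in the plane of the pin tips, mid-head; own z runs from the pin tips up the handle, y along the head, x across it. Symmetric. It starts on its side, +x up, its handle level 30 mm above the bench and pointing to the robot's right and a little towards it. About 0.3 kg; stands steadily on its pins.
- rake_head (a point): Middle of the head's underside, 34 mm above the pin tips; axes as the rake's. Head 60 (x) x 146 (y) x 16 mm. Pins: slippery nylon, diameter 12 mm, round tips, in two rows at x = -24 and 24 mm, five a row at y = -64, -32, 0, 32, 64 mm. A dowel passes between two pins with 4 mm to spare; one that lies over 0.25 rad off the rake's x axis wedges, so draw the rake the way the dowels lie, then swing it round.
- rake_handle (a point): Point on the handle's axis, 115 mm above the pin tips; axes as the rake's. The handle measures 24 mm along x, 26 mm along y, from 66 to 150 mm above the pin tips; a red cap of diameter 29 mm ends at 158 mm, a steel collar of diameter 34 mm lies below 66 mm. On its side, the handle overhangs the bench freely.
- vise_top (a point): Top of the fixed blue bench vise between rake and tray, 153 mm above the bench; the vise reaches some 110 mm from this point to either side, 160 mm towards the robot and 80 mm away from it. The bench to its right, where the rake lies, is free out to the red case. Cabinets, bottles and a wall shelf 0.37 m up stand from 0.69 m ahead of the robot's base on: keep the wrist clear.
- dowel_1: Pale wooden dowel, round ends, diameter 16 mm, 130 mm long, 30 g. Origin: its middle, on the axis; own x along it; it rolls, so y and z may point anywhere. At the start the four lie askew on the paper, numbered across the tray from -y to +y, their +x ends at least 60 mm short of the tray's +x end wall.
- dowel_2: The second dowel, same as dowel_1.
- dowel_3: The third dowel, same as dowel_1.
- dowel_4: The fourth dowel, same as dowel_1.
- spray_can: Bystander: aerosol can, diameter 67 mm, 189 mm tall, standing to the left of the tray. Origin: centre of its foot.
- masking_roll: Bystander: roll of masking tape lying flat, diameter 98 mm, 25 mm high. Origin: centre of its underside.
- sand_block: Bystander: brown cork sanding block 70 x 110 x 27 mm to the left of the tray, near the bench's front edge. Origin: centre of its underside.
- carton: Bystander: pale carton of screws behind the vise, 76 x 98 x 34 mm. Origin: centre of its underside.
- tape_rule: Bystander: yellow and black tape measure behind the vise, 81 x 111 x 34 mm. Origin: centre of its underside.

How it is judged:
On the way, in this order (a step that is already met when the one before it is completed fails the run):
1. the rake stands upright on its pins on the bench, let go of (angle between rake's own z axis and vertical below 0.08 rad and height (world z) of rake below 0.0025 m and contact force between the fingers and rake below 0.1 N and linear speed of rake below 0.02 m/s), for 0.2 s.
2. every dowel lies straight along its line, with the rake's pins in the tray among them (angle between the x axis of each of dowel_1, dowel_2, dowel_3, dowel_4 and the x axis of tray, either way round below 0.12 rad and z of each of dowel_1, dowel_2, dowel_3, dowel_4 in the frame of tray below 0.015 m and x of dowel_1 in the frame of tray between -0.1 and 0.1 m and y of dowel_1 in the frame of tray between -0.058 and -0.038 m and x of dowel_2 in the frame of tray between -0.1 and 0.1 m and y of dowel_2 in the frame of tray between -0.026 and -0.006 m and x of dowel_3 in the frame of tray between -0.1 and 0.1 m and y of dowel_3 in the frame of tray between 0.006 and 0.026 m and x of dowel_4 in the frame of tray between -0.1 and 0.1 m and y of dowel_4 in the frame of tray between 0.038 and 0.058 m and x of rake in the frame of tray between -0.14 and 0.14 m and y of rake in the frame of tray between -0.045 and 0.045 m and z of rake in the frame of tray below 0.018 m), for 0.1 s.
3. the rake has been lifted straight up clear of the dowels, still over the tray, and every dowel still lies along its line (angle between the x axis of each of dowel_1, dowel_2, dowel_3, dowel_4 and the x axis of tray, either way round below 0.12 rad and z of each of dowel_1, dowel_2, dowel_3, dowel_4 in the frame of tray below 0.015 m and x of dowel_1 in the frame of tray between -0.1 and 0.1 m and y of dowel_1 in the frame of tray between -0.058 and -0.038 m and x of dowel_2 in the frame of tray between -0.1 and 0.1 m and y of dowel_2 in the frame of tray between -0.026 and -0.006 m and x of dowel_3 in the frame of tray between -0.1 and 0.1 m and y of dowel_3 in the frame of tray between 0.006 and 0.026 m and x of dowel_4 in the frame of tray between -0.1 and 0.1 m and y of dowel_4 in the frame of tray between 0.038 and 0.058 m and x of rake in the frame of tray between -0.14 and 0.14 m and y of rake in the frame of tray between -0.045 and 0.045 m and z of rake in the frame of tray above 0.03 m), for 0.1 s.
At the end, for the whole second after the job is handed in: Each dowel lies on the tray's floor within 0.12 rad of the tray's length, its middle within 10 mm of its own pencil line, at rest; the rake stands on its pins on the bench, upright within 0.08 rad, at rest and let go of (all of step 1 and angle between the x axis of each of dowel_1, dowel_2, dowel_3, dowel_4 and the x axis of tray, either way round below 0.12 rad and z of each of dowel_1, dowel_2, dowel_3, dowel_4 in the frame of tray below 0.015 m and x of dowel_1 in the frame of tray between -0.1 and 0.1 m and y of dowel_1 in the frame of tray between -0.058 and -0.038 m and x of dowel_2 in the frame of tray between -0.1 and 0.1 m and y of dowel_2 in the frame of tray between -0.026 and -0.006 m and x of dowel_3 in the frame of tray between -0.1 and 0.1 m and y of dowel_3 in the frame of tray between 0.006 and 0.026 m and x of dowel_4 in the frame of tray between -0.1 and 0.1 m and y of dowel_4 in the frame of tray between 0.038 and 0.058 m and linear speed of each of dowel_1, dowel_2, dowel_3, dowel_4 below 0.02 m/s); the robot touches nothing.
It fails at once if a dowel is touched by the gripper or the arm (contact force between any of the fingers, the arm and dowel_1 above 0.5 N or contact force between any of the fingers, the arm and dowel_2 above 0.5 N or contact force between any of the fingers, the arm and dowel_3 above 0.5 N or contact force between any of the fingers, the arm and dowel_4 above 0.5 N).
It fails at once if a bystander (spray can, masking roll, sanding block, carton, tape measure) is moved more than 20 mm or the can tipped (distance of any of spray_can, masking_roll, sand_block, carton, tape_rule from where it was at the start of the episode above 0.02 m or angle between spray_can's own z axis and vertical above 0.3 rad).
It also fails if it takes over 61 s, if anything falls off the work surface, if the arm or the gripper's body presses on something with over 40 N, if the wrist force passes 120 N, or if a joint passes its speed limit or range.

## Working session

There is one attempt and no reset: what is moved stays moved. The work goes in short steps, Python scripts to look and compute and a shell command to move; the robot and the scene stay as the last step left them, time stands still between calls to the robot, and variables do not carry over. Pictures are saved under pics/ and viewed, at most 10 in all, crops included, and the job is handed in when it is done.

```bash
mkdir -p pics; cat > h.py <<'E'
import numpy as np,cv2
from plant import manip
def cap(n,save=None):
    c=manip.capture(n)
    if save: cv2.imwrite('pics/'+save+'.png',c['frame'][:,:,::-1])
    return c
def slopes(c,uv):
    uv=np.atleast_2d(np.float64(uv)); K=c['mtx']
    return cv2.undistortPoints(uv[:,None],K,np.array([c['k1'],0,0,0.]))[:,0]
def plane(c,uv,z):
    s=slopes(c,uv); T=c['extrinsics']
    d=np.c_[s,np.ones(len(s))]@T[:3,:3].T; o=T[:3,3]
    return o+d*((z-o[2])/d[:,2])[:,None]
def cloud(c):
    h,w=c['depth'].shape; v,u=np.mgrid[:h,:w]
    s=slopes(c,np.c_[u.ravel(),v.ravel()]); z=c['depth'].ravel()
    p=np.c_[s*z[:,None],z]@c['extrinsics'][:3,:3].T+c['extrinsics'][:3,3]
    p[z==0]=np.nan
    return p.reshape(h,w,3)
E
python3 - <<'E'
from h import *
for n in('top','side','wrist'):
    c=cap(n,n+'0'); np.savez('pics/'+n+'0.npz',**c); print(n,c['extrinsics'].round(3).tolist(),c['mtx'][0,0],c['k1'])
a=[cv2.imread(f'pics/{n}0.png') for n in('top','side','wrist')]
print(manip.observe())
E
```

```text
top [[-0.013, -0.997, 0.072, 0.454], [-1.0, 0.013, -0.004, 0.067], [0.003, -0.072, -0.997, 1.109], [0.0, 0.0, 0.0, 1.0]] 371.8232532238187 -0.05764140126987886
side [[0.983, -0.097, 0.156, 0.314], [-0.183, -0.603, 0.776, -1.021], [0.019, -0.792, -0.611, 0.945], [0.0, 0.0, 0.0, 1.0]] 418.44301570266435 -0.1564923181973207
wrist [[-0.398, 0.879, 0.264, 0.151], [0.917, 0.38, 0.117, -0.533], [0.002, 0.289, -0.957, 0.373], [0.0, 0.0, 0.0, 1.0]] 291.9433792313294 -0.035218487850168366
{'time_s': 0.15, 'qpos': array([-8.76402607e-01,  2.55645356e-01,  1.07320073e-01, -3.08866007e-04,
       -1.42391954e+00, -2.84601490e-01]), 'joint_vel': array([ 0.00010262, -0.00377989,  0.00515214,  0.00183827, -0.00046534,
        0.00078138]), 'joint_efforts': array([-7.88451962e-04, -3.86941803e+01,  2.38079488e+01,  5.36664650e+00,
       -4.60432522e-03, -1.32550355e-06]), 'tool_pos': array([ 0.21903205, -0.50413913,  0.24959959]), 'tool_rot': array([-2.05713645e-04, -2.03443157e-01,  9.79086479e-01,  7.11022422e-04]), 'ft_force': array([ 0.74942744, -0.05488573, -0.53120966]), 'moment': array([ 0.03032396,  0.00778443, -0.04044305]), 'gripper_force': 0.0, 'opening': 0.08530060920976212}
```

View pics/top0.png

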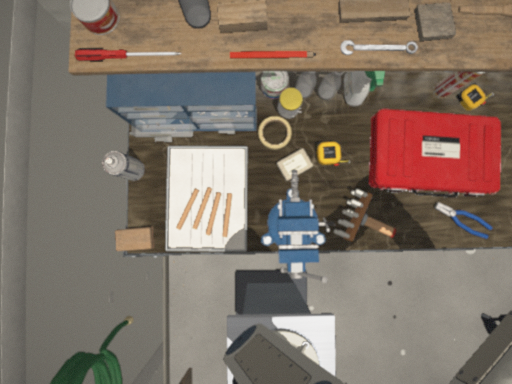

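View pics/side0.png

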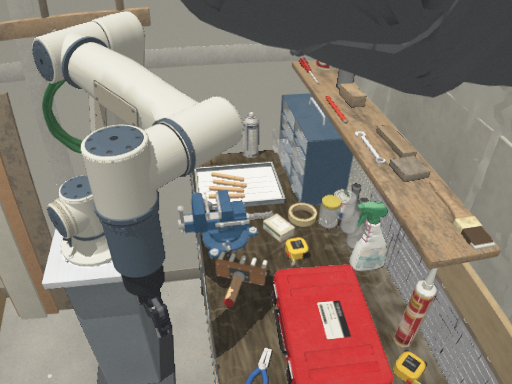

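Top view shows the tray (167–247, 147–250) with four tilted dowels, the vise (295,235), and the rake on its side (pins ~350,215, red cap ~390,232). The side view confirms this; next I measure tray, dowels and rake.

```bash
python3 - <<'E'
from h import *
c=dict(np.load('pics/top0.npz')); P=cloud(c); f=c['frame']; hsv=cv2.cvtColor(f,cv2.COLOR_RGB2HSV)
# paper
paper=((hsv[...,1]<40)&(hsv[...,2]>170)).astype(np.uint8); paper[:, :150]=0; paper[:,265:]=0; paper[:130]=0; paper[262:]=0
k=cv2.morphologyEx(paper,cv2.MORPH_CLOSE,np.ones((15,15)))
cs,_=cv2.findContours(k,0,2); m=max(cs,key=cv2.contourArea)
r=cv2.minAreaRect(m); b=cv2.boxPoints(r); print('paper/rim px',r); 
q=plane(c,b,0.025); print(q.round(4).tolist(), q.mean(0)); print(np.linalg.norm(q-np.roll(q,1,0),axis=1))
# dowels
d=((hsv[...,1]>70)&(hsv[...,2]>110)).astype(np.uint8); d[:,:172]=0;d[:,243:]=0;d[:150]=0;d[246:]=0
n,l,s,ce=cv2.connectedComponentsWithStats(d)
for i in range(1,n):
    if s[i,4]<40: continue
    v,u=np.where(l==i); w=plane(c,np.c_[u,v],0.014)[:,:2]; mu=w.mean(0); U,S,V=np.linalg.svd(w-mu,full_matrices=False); a=V[0]*np.sign(V[0,0]); t=(w-mu)@a
    print('dowel',mu.round(4),np.arctan2(a[1],a[0]).round(3),t.min().round(3),t.max().round(3),s[i,4])
# rake points
sub=P[180:250,325:405].reshape(-1,3); 
h=(sub[:,2]>0.02)
red=((hsv[...,0]<8)|(hsv[...,0]>172))&(hsv[...,1]>120)
np.set_printoptions(suppress=True,precision=4)
for n_ in('top','side'):
    cv2.imwrite(f'pics/z_{n_}.png',0)if 0 else 0
a=cv2.resize(f[175:250,320:405],None,fx=7,fy=7,interpolation=2)[:,:,::-1]
b=cv2.resize(cv2.imread('pics/side0.png')[240:315,200:285],None,fx=7,fy=7,interpolation=2)
cv2.imwrite('pics/rake.png',cv2.resize(np.hstack([a,b]),(800,353)))
E
```

```text
paper/rim px ((203.35189819335938, 191.20065307617188), (84.19578552246094, 117.6488037109375), 0.7252243161201477)
[[0.3526, 0.3476, 0.025], [0.6984, 0.345, 0.025], [0.6915, 0.0952, 0.025], [0.3469, 0.1032, 0.025]] [0.522336   0.22274159 0.025     ]
[0.24441621 0.34582547 0.24996523 0.34462754]
dowel [0.47  0.272] -0.449 -0.062 0.064 190
dowel [0.4722 0.2287] -0.366 -0.062 0.063 193
dowel [0.4556 0.1959] -0.26 -0.063 0.064 194
dowel [0.4521 0.1554] -0.125 -0.064 0.063 202
```

View pics/rake.png

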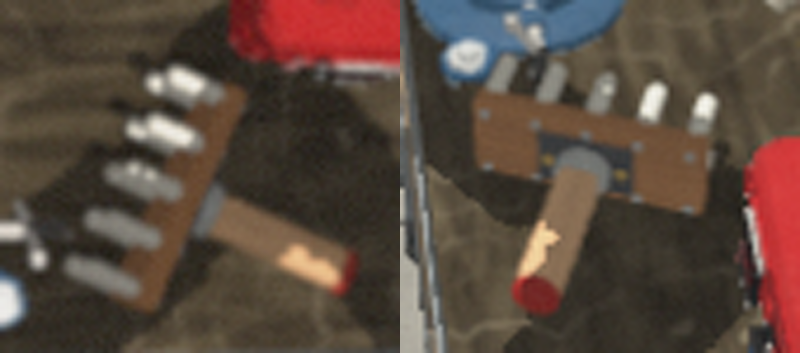

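View pics/wrist0.png

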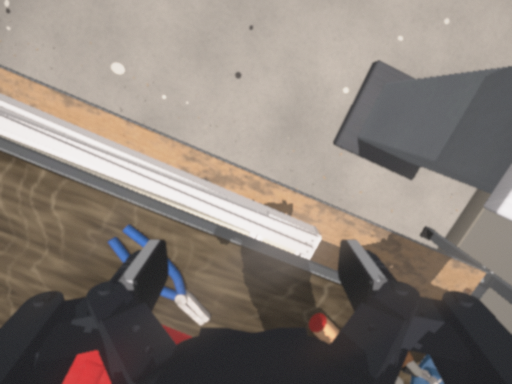

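Rake lies on its side: head bar from crop (240,90) to (130,300), handle to the red cap at (345,272); the wrist view shows the red cap at (318,322). Computing rake pose and a cleaner tray pose.

```bash
python3 - <<'E'
from h import *
np.set_printoptions(suppress=True,precision=4)
c=dict(np.load('pics/top0.npz')); P=cloud(c); f=c['frame']; hsv=cv2.cvtColor(f,cv2.COLOR_RGB2HSV)
def pca(w,nm):
    mu=w.mean(0);V=np.linalg.svd(w-mu,full_matrices=False)[2];t=(w-mu)@V.T
    print(nm,len(w),mu,'mid',mu+((t.max(0)+t.min(0))/2)@V,'dir',V[0],np.arctan2(V[0,1],V[0,0]),'ext',np.ptp(t,axis=0)); return mu,V
X,Y,Z=P[...,0],P[...,1],P[...,2]
roi=np.zeros(Z.shape,bool); roi[180:250,330:402]=1
m=roi&(Z>.05)&(Z<.07)&(hsv[...,1]>90)&(hsv[...,0]<20)&(Y<-.17)
m&=(X<.47)&(Y>-.29)
n,l,s,ce=cv2.connectedComponentsWithStats(m.astype(np.uint8)); i=1+s[1:,4].argmax()
v,u=np.where(l==i); pca(plane(c,np.c_[u,v],.06)[:,:2],'head top')
m=roi&(Z>.03)&(Z<.05)&(Y<-.22)&(X<.40)
n,l,s,ce=cv2.connectedComponentsWithStats(m.astype(np.uint8)); i=1+s[1:,4].argmax()
v,u=np.where(l==i); pca(plane(c,np.c_[u,v],.04)[:,:2],'handle')
red=roi&((hsv[...,0]<6)|(hsv[...,0]>174))&(hsv[...,1]>140)&(X<.37)
v,u=np.where(red);print('cap',plane(c,np.c_[u,v],.036).mean(0),len(u),P[red].mean(0))
# wall heights around tray
t=(Z>.017)&(Z<.032)&(X>.27)&(X<.66)&(Y>.06)&(Y<.38)
t=cv2.morphologyEx(t.astype(np.uint8),cv2.MORPH_OPEN,np.ones((2,2)))
for nm,xs in(('right',(.0,.15)),('left',(.28,.37))):
    q=(t>0)&(Y>xs[0])&(Y<xs[1])&(X>.33)&(X<.55); print(nm,q.sum(),np.polyfit(X[q],Y[q],1) if q.sum()>5 else 0,np.median(Y[q]))
for nm,xs in(('near',(.25,.36)),('far',(.53,.66))):
    q=(t>0)&(X>xs[0])&(X<xs[1])&(Y>.14)&(Y<.28); print(nm,q.sum(),np.median(X[q]) if q.sum() else 0)
# pencil lines in row profiles
g=cv2.cvtColor(f,cv2.COLOR_RGB2GRAY)
for r in(155,165,175,183): print(r,g[r,162:252].tolist())
print(g[140:255,178].tolist()); print(plane(c,[[167,165],[247,165],[205,147],[205,250]],.004))
q=(Z>.1)&(Y<.1)&(Y>-.2)&(X>.2)&(X<.6); print('vise',X[q].min(),X[q].max(),Y[q].min(),Y[q].max(),Z[q].max())
q=(Z>.05)&(Y<-.28)&(X>.35); print('case',X[q].min(),Y[q].max(),np.median(Z[q]))
E
```

```text
head top 206 [ 0.421 -0.215] mid [ 0.4224 -0.2151] dir [-0.9061  0.4232] 2.704662939496158 ext [0.1074 0.019 ]
handle 53 [ 0.3925 -0.3133] mid [ 0.3928 -0.309 ] dir [-0.1955 -0.9807] -1.7675295746997823 ext [0.0384 0.0162]Traceback (most recent call last):
  File "<stdin>", line 17, in <module>
  File "h.py", line 11, in plane
    s=slopes(c,uv); T=c['extrinsics']
  File "h.py", line 9, in slopes
    return cv2.undistortPoints(uv[:,None],K,np.array([c['k1'],0,0,0.]))[:,0]
           ~~~~~~~~~~~~~~~~~~~^^^^^^^^^^^^^^^^^^^^^^^^^^^^^^^^^^^^^^^^^
cv2.error: OpenCV(4.12.0) /io/opencv/modules/calib3d/src/undistort.dispatch.cpp:347: error: (-215:Assertion failed) CV_IS_MAT(_src) && CV_IS_MAT(_dst) && (_src->rows == 1 || _src->cols == 1) && (_dst->rows == 1 || _dst->cols == 1) && _src->cols + _src->rows - 1 == _dst->rows + _dst->cols - 1 && (CV_MAT_TYPE(_src->type) == CV_32FC2 || CV_MAT_TYPE(_src->type) == CV_64FC2) && (CV_MAT_TYPE(_dst->type) == CV_32FC2 || CV_MAT_TYPE(_dst->type) == CV_64FC2) in function 'cvUndistortPointsInternal'
```

```bash
python3 - <<'E'
from h import *
np.set_printoptions(suppress=True,precision=4)
c=dict(np.load('pics/top0.npz')); P=cloud(c); f=c['frame']; hsv=cv2.cvtColor(f,cv2.COLOR_RGB2HSV)
X,Y,Z=P[...,0],P[...,1],P[...,2]
k=4.706; cr=lambda x,y:[320+x/k-.4,175+y/k-.4]
print('head corners (top)',plane(c,[cr(220,84),cr(247,93),cr(153,311),cr(112,296)],.06)[:,:2])
print('handle',plane(c,[cr(222,210),cr(345,272)],.038)[:,:2])
print('head Zs',[Z[int(175+y/k),int(320+x/k)] for x,y in((233,95),(180,200),(140,295),(280,245),(320,262))])
t=((Z>.017)&(Z<.032)&(X>.24)&(X<.66)&(Y>.06)&(Y<.38))
for nm,xs in(('right',(.0,.15)),('left',(.28,.37))):
    q=t&(Y>xs[0])&(Y<xs[1])&(X>.35)&(X<.55); print(nm,q.sum(),np.polyfit(X[q],Y[q],1) if q.sum()>5 else 0,np.median(Y[q]))
for nm,xs in(('near',(.24,.38)),('far',(.53,.66))):
    q=t&(X>xs[0])&(X<xs[1])&(Y>.14)&(Y<.28); print(nm,q.sum(),np.median(X[q]) if q.sum() else 0)
g=cv2.cvtColor(f,cv2.COLOR_RGB2GRAY)
for r in(160,175): print(r,g[r,162:252].tolist())
print(g[140:256,178].tolist()); print(plane(c,[[167,165],[247,165],[205,147],[205,250]],.004))
q=(Z>.1)&(Y<.1)&(Y>-.2)&(X>.2)&(X<.55); print('vise',X[q].min(),X[q].max(),Y[q].min(),Y[q].max(),Z[q].max())
q=(Z>.05)&(Y<-.28)&(X>.40)&(Y>-.6); print('case',X[q].min(),Y[q].max(),np.median(Z[q]))
E
```

```text
head corners (top) [[ 0.5087 -0.2453]
 [ 0.503  -0.2616]
 [ 0.3733 -0.2005]
 [ 0.3826 -0.176 ]]
handle [[ 0.4324 -0.2505]
 [ 0.3932 -0.3259]]
head Zs [np.float64(0.06307082213650217), np.float64(0.06002783100380271), np.float64(0.06413415790313737), np.float64(nan), np.float64(0.03764518967363384)]
right 167 [0.1264 0.0531] 0.10093046272549011
left 220 [0.053  0.2929] 0.32784333333765037
near 94 0.34888205104485603
far 94 0.6517123735369643
160 [69, 72, 78, 69, 85, 133, 172, 147, 198, 236, 239, 238, 237, 237, 236, 237, 236, 236, 236, 236, 235, 234, 234, 233, 235, 237, 236, 236, 237, 230, 224, 235, 237, 237, 237, 238, 237, 238, 240, 239, 234, 230, 237, 238, 239, 238, 239, 239, 240, 238, 229, 227, 239, 241, 240, 239, 239, 239, 239, 239, 237, 226, 222, 235, 239, 237, 238, 238, 239, 238, 238, 238, 237, 238, 236, 236, 236, 237, 236, 236, 235, 231, 211, 173, 165, 125, 80, 67, 68, 72]
175 [67, 67, 66, 68, 100, 156, 172, 160, 213, 234, 235, 235, 236, 234, 237, 236, 237, 237, 237, 236, 236, 237, 236, 237, 237, 238, 238, 237, 236, 232, 228, 235, 238, 238, 239, 239, 238, 238, 236, 231, 230, 236
[... 372 characters left out ...]
 237, 238, 238, 239, 239, 238, 237, 237, 238, 236, 236, 236, 235, 236, 236, 236, 236, 237, 237, 238, 237, 237, 237, 237, 237, 237, 237, 238, 236, 238, 238, 237, 237, 237, 238, 238, 237, 237, 236, 235, 235, 235, 235, 235, 234, 235, 234, 234, 234, 235, 235, 233, 229, 220, 201, 179, 167, 173, 178, 183, 192, 218, 233, 237, 238, 237, 237, 238, 237, 236, 236, 235, 235, 235, 236, 236, 237, 238, 214, 158, 155, 169, 160, 107, 71, 78, 97, 133]
[[0.6018 0.3344 0.004 ]
 [0.5986 0.0943 0.004 ]
 [0.6548 0.22   0.004 ]
 [0.3478 0.2211 0.004 ]]
vise 0.20002243234106493 0.48366467454085 -0.1999943557229951 0.03308829844918553 0.6524285165740173
case 0.4919762488355631 -0.28000277537349916 0.08013706337822213
```

```bash
cat > lines.py <<'E'
from h import *
np.set_printoptions(suppress=True,precision=4)
def lines(c,rows,cols0,wid=5):
    g=cv2.cvtColor(c['frame'],cv2.COLOR_RGB2GRAY).astype(float); out=[]
    for c0 in cols0:
        pts=[]
        for r in rows:
            s=slice(int(c0)-wid,int(c0)+wid+1); w=np.clip(234-g[r,s],0,30); 
            if w.sum()>4 and w.max()<29: pts.append([(w*np.arange(s.start,s.stop)).sum()/w.sum(),r])
        q=plane(c,pts,.004); p=np.polyfit(q[:,0],q[:,1],1); out.append((p[0],np.polyval(p,.5),len(pts),(q[:,1]-np.polyval(p,q[:,0])).std()))
    return np.array(out)
if __name__=='__main__':
    c=dict(np.load('pics/top0.npz')); print(lines(c,range(152,184),[192,202.5,213,224],4))
E
python3 lines.py
```

```text
[[-0.014   0.2618 31.      0.0005]
 [-0.0435  0.233  28.      0.0004]
 [ 0.0006  0.1973 25.      0.0002]
 [-0.0042  0.1649 30.      0.0002]]
```

```bash
cat >> h.py <<'E'
from scipy.spatial.transform import Rotation as Ro
def now():
    s=manip.observe(); w,x,y,z=s['tool_rot']; return s,Ro.from_quat([x,y,z,w])
def tgt(pos,yaw,tilt=0,axis=None):
    """yaw: angle of tool y in world; tilt about tool y (+ turns down-axis towards tool x)"""
    s,R=now(); y=np.array([np.cos(yaw),np.sin(yaw),0]); z=np.array([0,0,-1.]); x=np.cross(y,z)
    G=Ro.from_rotvec(y*tilt)*Ro.from_matrix(np.c_[x,y,z])
    rv=(G*R.inv()).as_rotvec()
    print('T',((np.array(pos)-s['tool_pos'])/.1).round(3).tolist(),'dr',(rv/(2*np.pi)).round(4).tolist(),'deg',np.degrees(np.linalg.norm(rv)).round(1),
      '| t',round(s['time_s'],2),'pos',s['tool_pos'].round(4),'F',s['ft_force'].round(1),'op',round(s['opening'],4),'gf',round(s['gripper_force'],1))
E
python3 -c "
from h import *
a=2.669
tgt([.31,-.45,.25],a,-.78); tgt([.38,-.35,.10],a,-.78); tgt([.411,-.287,.034],a,-.78)"
```

```text
T [0.91, 0.541, 0.004] dr [0.0865, -0.0924, 0.1038] deg 58.9 | t 0.15 pos [ 0.219  -0.5041  0.2496] F [ 0.7 -0.1 -0.5] op 0.0853 gf 0.0
T [1.61, 1.541, -1.496] dr [0.0865, -0.0924, 0.1038] deg 58.9 | t 0.15 pos [ 0.219  -0.5041  0.2496] F [ 0.7 -0.1 -0.5] op 0.0853 gf 0.0
T [1.92, 2.171, -2.156] dr [0.0865, -0.0924, 0.1038] deg 58.9 | t 0.15 pos [ 0.219  -0.5041  0.2496] F [ 0.7 -0.1 -0.5] op 0.0853 gf 0.0
```

```bash
python3 -m inch '[{"translation":[0.91,0.54,0],"dr":[0.0865,-0.0924,0.1038],"jaw":1},{"translation":[0.91,0.54,0],"dr":[0.0865,-0.0924,0.1038],"jaw":1},{"translation":[0.91,0.54,0],"dr":[0.0865,-0.0924,0.1038],"jaw":1},{"translation":[0.91,0.54,0],"dr":[0.0865,-0.0924,0.1038],"jaw":1},{"translation":[0.91,0.54,0],"dr":[0.0865,-0.0924,0.1038],"jaw":1}]'; python3 -c "
from h import *
a=2.669
tgt([.31,-.45,.25],a,-.78); tgt([.38,-.347,.12],a,-.78); tgt([.411,-.287,.034],a,-.78); print(now()[0]['qpos'].round(3))"
```

```text
time_s: 0.78
tool_pos: [0.3099, -0.4507, 0.2507]
tool_rot: [0.3, -0.464, 0.813, 0.182]
ft_force: [0.5, -0.2, -0.3]
opening: 0.0851
gripper_force: 0.0
T [0.001, 0.007, -0.007] dr [0.0073, -0.0073, 0.0087] deg 4.9 | t 0.78 pos [ 0.3099 -0.4507  0.2507] F [ 0.5 -0.2 -0.3] op 0.0851 gf 0.0
T [0.701, 1.037, -1.307] dr [0.0073, -0.0073, 0.0087] deg 4.9 | t 0.78 pos [ 0.3099 -0.4507  0.2507] F [ 0.5 -0.2 -0.3] op 0.0851 gf 0.0
T [1.011, 1.637, -2.167] dr [0.0073, -0.0073, 0.0087] deg 4.9 | t 0.78 pos [ 0.3099 -0.4507  0.2507] F [ 0.5 -0.2 -0.3] op 0.0851 gf 0.0
[-1.086  0.534  0.544 -0.634 -1.947  0.424]
```

```bash
python3 -m inch '[{"translation":[0.4,0.6,-0.7],"dr":[0.0073,-0.0073,0.0087],"jaw":1},{"translation":[0.74,1.1,-1.4],"dr":[0.0073,-0.0073,0.0087],"jaw":1},{"translation":[0.74,1.1,-1.4],"dr":[0.0073,-0.0073,0.0087],"jaw":1},{"translation":[0.74,1.1,-1.4],"dr":[0.0073,-0.0073,0.0087],"jaw":1}]'; python3 -c "
from h import *
a=2.669
tgt([.411,-.287,.034],a,-.78)
c=cap('wrist','w1')"
```

```text
T [1.011, 1.637, -2.167] dr [0.0073, -0.0073, 0.0087] deg 4.9 | t 0.78 pos [ 0.3099 -0.4507  0.2507] F [ 0.5 -0.2 -0.3] op 0.0851 gf 0.0out of range; nothing moved
```

View pics/w1.png

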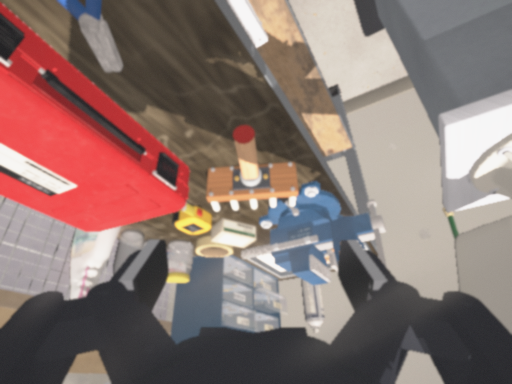

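The move was refused for exceeding ±1; the wrist view shows the rake end-on, handle cap at (243,133) and collar at (252,180), in line with the jaws. Repeating in two calls.

```bash
python3 -m inch '[{"translation":[0.3,0.5,-0.3],"dr":[0.0073,-0.0073,0.0087],"jaw":1},{"translation":[0.6,0.8,-0.7],"dr":[0.0073,-0.0073,0.0087],"jaw":1},{"translation":[0.7,0.95,-1.0],"dr":[0.0073,-0.0073,0.0087],"jaw":1},{"translation":[0.7,0.95,-1.0],"dr":[0.0073,-0.0073,0.0087],"jaw":1}]'; python3 -c "
from h import *
a=2.669
tgt([.411,-.287,.034],a,-.78)
c=cap('wrist','w2')
uv=[]
"
```

```text
time_s: 1.32
tool_pos: [0.3799, -0.3532, 0.1482]
tool_rot: [0.322, -0.481, 0.791, 0.201]
ft_force: [-0.6, -0.1, 0.6]
opening: 0.0854
gripper_force: 0.0
T [0.311, 0.662, -1.142] dr [-0.0004, -0.0013, 0.0003] deg 0.5 | t 1.32 pos [ 0.3799 -0.3532  0.1482] F [-0.6 -0.1  0.6] op 0.0854 gf 0.0
```

View pics/w2.png

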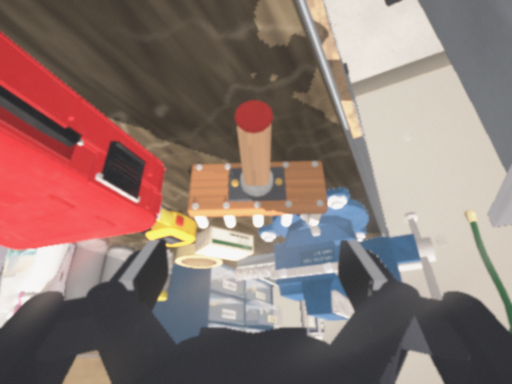

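Cap at (254,117), collar (256,183), handle parallel to the tool's x–z plane.

```bash
python3 - <<'E'
from h import *
c=cap('wrist'); 
print(plane(c,[[254,117],[256,183],[197,186],[321,186]],.03).round(4))
E
python3 -m inch '[{"translation":[0.2,0.4,-0.5],"dr":[0,-0.001,0],"jaw":1},{"translation":[0.3,0.66,-0.95],"dr":[0,-0.001,0],"jaw":1},{"translation":[0.3,0.66,-0.95],"dr":[0,-0.001,0],"jaw":1}]'; python3 -c "
from h import *
tgt([.411,-.287,.034],2.669,-.78)"
```

```text
[[ 0.3917 -0.3271  0.03  ]
 [ 0.4357 -0.2361  0.03  ]
 [ 0.4955 -0.2602  0.03  ]
 [ 0.3757 -0.1972  0.03  ]]
time_s: 1.8
tool_pos: [0.4094, -0.2876, 0.0537]
tool_rot: [0.324, -0.481, 0.79, 0.199]
ft_force: [-0.7, -0.4, 0.2]
opening: 0.0853
gripper_force: 0.0
T [0.016, 0.006, -0.197] dr [-0.0003, -0.0002, 0.0005] deg 0.2 | t 1.8 pos [ 0.4094 -0.2876  0.0537] F [-0.7 -0.4  0.2] op 0.0853 gf 0.0
```

```bash
python3 -m inch '[{"translation":[0.01,0,-0.2],"dr":[0,0,0],"jaw":1},{"translation":[0.01,0,-0.2],"dr":[0,0,0],"jaw":-1},{"translation":[0.01,0,-0.2],"dr":[0,0,0],"jaw":-1},{"translation":[0.01,0,-0.2],"dr":[0,0,0],"jaw":-1},{"translation":[0.01,0,-0.2],"dr":[0,0,0],"jaw":-1}]';python3 -m inch '[{"translation":[0,0,0],"dr":[0,0,0],"jaw":-1},{"translation":[0,0,0],"dr":[0,0,0],"jaw":-1}]'; python3 -c "
from h import *
tgt([.411,-.287,.034],2.669,-.78)"
```

```text
time_s: 2.42
tool_pos: [0.411, -0.2898, 0.0358]
tool_rot: [0.325, -0.482, 0.79, 0.196]
ft_force: [-2.8, -0.3, 1.2]
opening: 0.0251
gripper_force: 62.2
time_s: 2.68
tool_pos: [0.4109, -0.2898, 0.0356]
tool_rot: [0.325, -0.482, 0.79, 0.196]
ft_force: [-3.6, -1.3, 4.2]
opening: 0.0248
gripper_force: 62.5
T [0.001, 0.028, -0.016] dr [0.0005, 0.0003, 0.0005] deg 0.3 | t 2.67 pos [ 0.4109 -0.2898  0.0356] F [-3.6 -1.3  4.2] op 0.0248 gf 62.5
```

```bash
python3 -m inch '[{"translation":[-0.05,0,0.6],"dr":[0,0,0],"jaw":-1},{"translation":[-0.1,0,1.0],"dr":[0,0,0],"jaw":-1},{"translation":[-0.1,0,1.0],"dr":[0,0,0],"jaw":-1}]';python3 -m inch '[{"translation":[-0.1,0,0.6],"dr":[0,0,0],"jaw":-1},{"translation":[-0.2,0.1,1.0],"dr":[0,0,0],"jaw":-1},{"translation":[-0.2,0.1,1.0],"dr":[0,0,0],"jaw":-1}]'; python3 -c "
from h import *
tgt([.38,-.27,.22],3.3,.79);tgt([.38,-.27,.22],2.9,.79);tgt([.38,-.27,.22],2.669,.79)"
```

```text
time_s: 3.05
tool_pos: [0.4021, -0.2908, 0.1378]
tool_rot: [0.325, -0.483, 0.79, 0.193]
ft_force: [0.1, -0.0, -4.5]
opening: 0.0248
gripper_force: 61.9
time_s: 3.42
tool_pos: [0.3816, -0.2799, 0.237]
tool_rot: [0.325, -0.483, 0.79, 0.194]
ft_force: [1.8, 0.8, -3.8]
opening: 0.0245
gripper_force: 61.9
T [-0.016, 0.099, -0.17] dr [-0.2494, 0.041, 0.0784] deg 95.3 | t 3.42 pos [ 0.3816 -0.2799  0.237 ] F [ 1.8  0.8 -3.8] op 0.0245 gf 61.9
T [-0.016, 0.099, -0.17] dr [-0.2335, 0.0886, 0.0285] deg 90.5 | t 3.42 pos [ 0.3816 -0.2799  0.237 ] F [ 1.8  0.8 -3.8] op 0.0245 gf 61.9
T [-0.016, 0.099, -0.17] dr [-0.2214, 0.1148, -0.0004] deg 89.8 | t 3.42 pos [ 0.3816 -0.2799  0.237 ] F [ 1.8  0.8 -3.8] op 0.0245 gf 61.9
```

Rotate upright (with yaw 3.3), in two calls.

```bash
python3 -m inch '[{"translation":[0,0.1,0],"dr":[-0.2494,0.041,0.0784],"jaw":-1},{"translation":[0,0.1,0],"dr":[-0.2494,0.041,0.0784],"jaw":-1},{"translation":[0,0.1,0],"dr":[-0.2494,0.041,0.0784],"jaw":-1},{"translation":[0,0.1,0],"dr":[-0.2494,0.041,0.0784],"jaw":-1},{"translation":[0,0.1,0],"dr":[-0.2494,0.041,0.0784],"jaw":-1}]'; python3 -c "
from h import *
tgt([.38,-.27,.22],3.3,.79);print(now()[0]['qpos'])"
```

```text
time_s: 4.05
tool_pos: [0.3811, -0.2685, 0.2329]
tool_rot: [0.001, -0.662, 0.745, -0.084]
ft_force: [-0.2, -1.2, -3.5]
opening: 0.0248
gripper_force: 61.7
T [-0.011, -0.015, -0.129] dr [-0.1086, 0.0168, 0.0345] deg 41.5 | t 4.05 pos [ 0.3811 -0.2685  0.2329] F [-0.2 -1.2 -3.5] op 0.0248 gf 61.7
[-0.19983283 -0.01599628 -0.30363278  0.10881691 -1.15005417  0.04327027]
```

```bash
python3 -m inch '[{"translation":[0,0,0],"dr":[-0.1086,0.0168,0.0345],"jaw":-1},{"translation":[0,0,0],"dr":[-0.1086,0.0168,0.0345],"jaw":-1},{"translation":[0,0,0],"dr":[-0.1086,0.0168,0.0345],"jaw":-1},{"translation":[0,0,0],"dr":[-0.1086,0.0168,0.0345],"jaw":-1},{"translation":[0,0,-0.5],"dr":[-0.1086,0.0168,0.0345],"jaw":-1}]'; python3 - <<'E'
from h import *
tgt([.38,-.27,.14],3.3,.79);print(now()[0]['qpos'].round(3))
a=cap('side')['frame'];b=cap('top')['frame']
cv2.imwrite('pics/up.png',np.hstack([cv2.resize(a[180:330,180:330],(400,400)),cv2.resize(b[160:260,310:410],(400,400))])[:,:,::-1])
E
```

```text
time_s: 4.68
tool_pos: [0.3814, -0.2674, 0.1828]
tool_rot: [0.247, 0.704, -0.598, 0.293]
ft_force: [0.4, -1.1, -4.5]
opening: 0.0249
gripper_force: 61.8
T [-0.014, -0.026, -0.428] dr [-0.0007, 0.0003, -0.0009] deg 0.4 | t 4.67 pos [ 0.3814 -0.2674  0.1828] F [ 0.4 -1.1 -4.5] op 0.0249 gf 61.8
[ 0.145 -0.023 -0.959  1.05  -0.954 -0.762]
```

View pics/up.png

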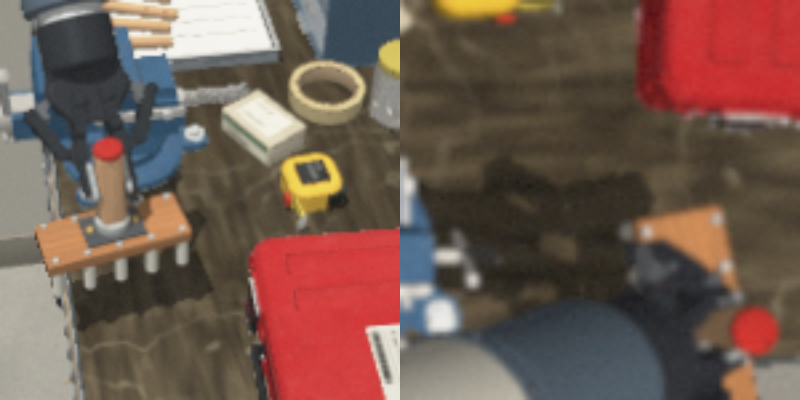

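Rake hangs upright from the jaws (cap at (107,150) left panel), but its near head end is over the bench's front edge; I shift it ahead before lowering.

```bash
python3 -m inch '[{"translation":[0.55,0.17,0],"dr":[0,0,0],"jaw":-1},{"translation":[0.55,0.17,0],"dr":[0,0,0],"jaw":-1},{"translation":[0.55,0.17,-0.45],"dr":[0,0,0],"jaw":-1},{"translation":[0.55,0.17,-0.55],"dr":[0,0,0],"jaw":-1},{"translation":[0.55,0.17,-0.58],"dr":[0,0,0],"jaw":-1}]'; python3 - <<'E'
from h import *
tgt([.435,-.25,.116],3.3,.79)
E
```

```text
time_s: 5.4
tool_pos: [0.4361, -0.253, 0.1277]
tool_rot: [0.248, 0.702, -0.6, 0.293]
ft_force: [-0.1, 0.4, -2.5]
opening: 0.0253
gripper_force: 61.9
T [-0.011, 0.03, -0.117] dr [-0.0005, 0.0005, 0.0002] deg 0.3 | t 5.4 pos [ 0.4361 -0.253   0.1277] F [-0.1  0.4 -2.5] op 0.0253 gf 61.9
```

```bash
python3 -m inch '[{"translation":[0,0,-0.05],"dr":[0,0,0],"jaw":-1},{"translation":[0,0,-0.05],"dr":[0,0,0],"jaw":-1}]';python3 -m inch '[{"translation":[0,0,-0.03],"dr":[0,0,0],"jaw":-1},{"translation":[0,0,-0.03],"dr":[0,0,0],"jaw":-1}]';  python3 - <<'E'
from h import *
tgt([.435,-.25,.116],3.3,.79)
c=cap('side','s3'); a=c['frame']
cv2.imwrite('pics/up3.png',cv2.resize(a[190:320,190:320],(600,600),interpolation=2)[:,:,::-1])
E
```

```text
time_s: 5.65
tool_pos: [0.4365, -0.2525, 0.1229]
tool_rot: [0.247, 0.702, -0.6, 0.294]
ft_force: [0.1, 0.3, -3.3]
opening: 0.025
gripper_force: 61.9
time_s: 5.9
tool_pos: [0.4361, -0.2525, 0.1194]
tool_rot: [0.247, 0.702, -0.6, 0.293]
ft_force: [0.6, -0.4, -2.4]
opening: 0.025
gripper_force: 61.9
T [-0.011, 0.025, -0.034] dr [-0.0006, 0.0007, 0.0001] deg 0.3 | t 5.9 pos [ 0.4361 -0.2525  0.1194] F [ 0.6 -0.4 -2.4] op 0.025 gf 61.9
```

View pics/up3.png

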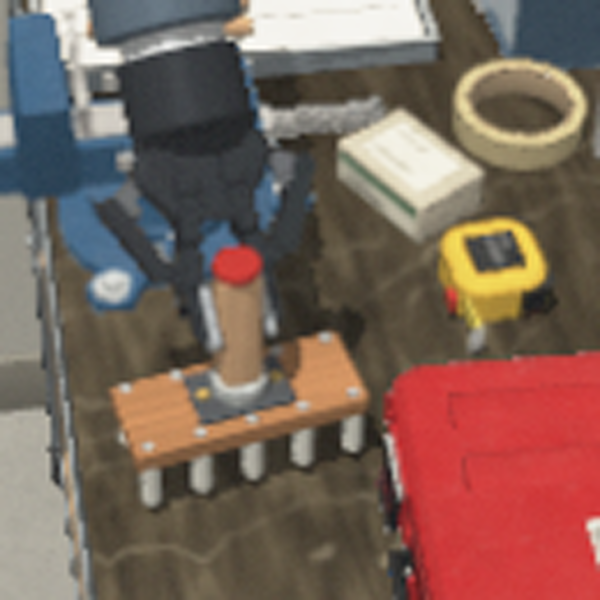

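Rake over the bench, pins almost on it (pin tips row ~y 500). Lower to contact.

```bash
for i in 1 2 3; do python3 -m inch '[{"translation":[0,0,-0.02],"dr":[0,0,0],"jaw":-1},{"translation":[0,0,-0.02],"dr":[0,0,0],"jaw":-1}]' | grep -E 'pos|ft'; done
```

```text
tool_pos: [0.436, -0.2525, 0.1171]
ft_force: [0.0, 1.2, -3.1]
tool_pos: [0.436, -0.2525, 0.1151]
ft_force: [1.1, 0.1, -2.9]
tool_pos: [0.436, -0.2525, 0.1131]
ft_force: [0.2, 0.2, -3.6]
```

```bash
for i in 1 2 3; do python3 -m inch '[{"translation":[0,0,-0.015],"dr":[0,0,0],"jaw":-1},{"translation":[0,0,-0.015],"dr":[0,0,0],"jaw":-1}]' | grep -E 'pos|ft'; done
```

```text
tool_pos: [0.4364, -0.2525, 0.112]
ft_force: [-0.3, 0.3, -1.0]
tool_pos: [0.4368, -0.2529, 0.1117]
ft_force: [-1.2, 1.4, 8.1]
tool_pos: [0.4371, -0.2534, 0.1115]
ft_force: [-4.0, 2.2, 14.3]
```

```bash
python3 -m inch '[{"translation":[0,0,0.02],"dr":[0,0,0],"jaw":-1},{"translation":[0,0,0.02],"dr":[0,0,0],"jaw":1},{"translation":[0,0,0.02],"dr":[0,0,0],"jaw":1},{"translation":[0,0,0.02],"dr":[0,0,0],"jaw":1},{"translation":[0,0,0.02],"dr":[0,0,0],"jaw":1}]'; python3 -m inch '[{"translation":[-0.02,0.15,0.2],"dr":[0,0,0],"jaw":1},{"translation":[-0.06,0.35,0.5],"dr":[0,0,0],"jaw":1},{"translation":[-0.06,0.35,1],"dr":[0,0,0],"jaw":1},{"translation":[-0.06,0.35,1],"dr":[0,0,0],"jaw":1}]'; python3 - <<'E'
from h import *
for y in(3.3,3.3+1.571,3.3-1.571): tgt([.436,-.25,.25],y,0)
c=cap('top','t4'); np.savez('pics/t4.npz',**c)
c=cap('side','s4');np.savez('pics/s4.npz',**c)
E
```

```text
time_s: 8.07
tool_pos: [0.4361, -0.2525, 0.1107]
tool_rot: [0.247, 0.702, -0.6, 0.293]
ft_force: [-0.2, 0.4, -0.7]
opening: 0.0855
gripper_force: 0.0
time_s: 8.57
tool_pos: [0.4322, -0.2163, 0.2138]
tool_rot: [0.244, 0.702, -0.601, 0.295]
ft_force: [0.2, 0.2, -0.1]
opening: 0.0856
gripper_force: 0.0
T [0.038, -0.337, 0.362] dr [0.1233, 0.0217, 0.0006] deg 45.1 | t 8.57 pos [ 0.4322 -0.2163  0.2138] F [ 0.2  0.2 -0.1] op 0.0856 gf 0.0
T [0.038, -0.337, 0.362] dr [0.0795, 0.1134, 0.2365] deg 98.7 | t 8.57 pos [ 0.4322 -0.2163  0.2138] F [ 0.2  0.2 -0.1] op 0.0856 gf 0.0
T [0.038, -0.337, 0.362] dr [0.1132, -0.0794, -0.2353] deg 98.2 | t 8.57 pos [ 0.4322 -0.2163  0.2138] F [ 0.2  0.2 -0.1] op 0.0856 gf 0.0
```

View pics/t4.png

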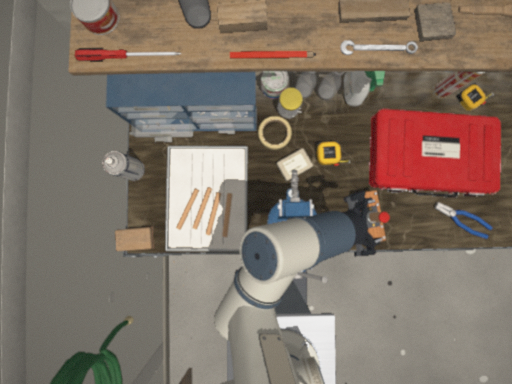

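Rake stands free with its cap at about (384,217). Measuring cap and handle for the fresh grasp from above.

```bash
python3 - <<'E'
from h import *
np.set_printoptions(suppress=True,precision=4)
for n,(r0,r1,c0,c1) in(('t4',(205,230,374,395)),('s4',(220,262,225,262))):
    c=dict(np.load(f'pics/{n}.npz')); hsv=cv2.cvtColor(c['frame'],cv2.COLOR_RGB2HSV)
    m=((hsv[...,0]<5)|(hsv[...,0]>174))&(hsv[...,1]>150)&(hsv[...,2]>90); k=np.zeros_like(m);k[r0:r1,c0:c1]=1;m&=k
    v,u=np.where(m); print(n,len(u),u.min(),u.max(),v.min(),v.max(),'cap',plane(c,[[u.mean(),v.mean()]],.157)[0])
c=dict(np.load('pics/t4.npz'));hsv=cv2.cvtColor(c['frame'],cv2.COLOR_RGB2HSV);P=cloud(c)
m=(abs(P[...,2]-.05)<.008)&(hsv[...,0]<22)&(hsv[...,1]>80); k=np.zeros_like(m);k[185:250,360:392]=1;m&=k
v,u=np.where(m);w=plane(c,np.c_[u,v],.05)[:,:2].astype(np.float32);r=cv2.minAreaRect(w);print('head',len(w),r,cv2.boxPoints(r))
for y in(1.73,): tgt([.436,-.25,.25],y,0)
E
```

```text
t4 95 379 389 212 222 cap [ 0.4401 -0.26    0.157 ]
s4 70 237 247 247 254 cap [ 0.4387 -0.2657  0.157 ]
head 333 ((0.45262691378593445, -0.2720370292663574), (0.0659370869398117, 0.15562064945697784), 84.62354278564453) [[ 0.3721 -0.2976]
 [ 0.527  -0.3122]
 [ 0.5332 -0.2465]
 [ 0.3782 -0.2319]]
T [0.058, -0.327, 0.392] dr [0.1126, -0.0803, -0.2353] deg 98.3 | t 8.68 pos [ 0.4302 -0.2173  0.2108] F [-0.5 -0.1 -0.9] op 0.0853 gf 0.0
```

```bash
python3 -m inch '[{"translation":[0.05,-0.2,0.5],"dr":[0.1126,-0.0803,-0.2353],"jaw":1},{"translation":[0.08,-0.43,0.5],"dr":[0.1126,-0.0803,-0.2353],"jaw":1},{"translation":[0.08,-0.43,0.5],"dr":[0.1126,-0.0803,-0.2353],"jaw":1},{"translation":[0.08,-0.43,0.5],"dr":[0.1126,-0.0803,-0.2353],"jaw":1},{"translation":[0.08,-0.43,0.5],"dr":[0.1126,-0.0803,-0.2353],"jaw":1}]'; python3 -c "
from h import *
tgt([.439,-.26,.25],1.73,0)"
```

```text
time_s: 9.3
tool_pos: [0.4377, -0.2607, 0.2591]
tool_rot: [-0.125, -0.397, 0.898, -0.145]
ft_force: [0.1, -0.8, 0.8]
opening: 0.0854
gripper_force: 0.0
T [0.013, 0.007, -0.091] dr [0.0504, -0.0369, -0.1058] deg 44.2 | t 9.3 pos [ 0.4377 -0.2607  0.2591] F [ 0.1 -0.8  0.8] op 0.0854 gf 0.0
```

```bash
python3 -m inch '[{"translation":[0.01,0.01,0],"dr":[0.0504,-0.0369,-0.1058],"jaw":1},{"translation":[0.01,0.01,0],"dr":[0.0504,-0.0369,-0.1058],"jaw":1},{"translation":[0.01,0.01,0],"dr":[0.0504,-0.0369,-0.1058],"jaw":1},{"translation":[0.01,0.01,0],"dr":[0.0504,-0.0369,-0.1058],"jaw":1},{"translation":[0.01,0.01,0],"dr":[0.0504,-0.0369,-0.1058],"jaw":1}]'; python3 - <<'E'
from h import *
tgt([.439,-.26,.115],1.73,0)
c=cap('wrist','w5')
hsv=cv2.cvtColor(c['frame'],cv2.COLOR_RGB2HSV)
P=cloud(c)
m=((hsv[...,0]<6)|(hsv[...,0]>174))&(hsv[...,1]>130)&(abs(P[...,2]-.157)<.02)
v,u=np.where(m); print(len(u),plane(c,[[u.mean(),v.mean()]],.158) if len(u) else 0)
E
```

```text
time_s: 9.93
tool_pos: [0.4383, -0.2607, 0.2597]
tool_rot: [-0.0, -0.08, 0.997, -0.002]
ft_force: [-0.2, -0.3, 0.1]
opening: 0.0847
gripper_force: 0.0
T [0.007, 0.007, -1.447] dr [0.0006, -0.0, -0.0002] deg 0.2 | t 9.93 pos [ 0.4383 -0.2607  0.2597] F [-0.2 -0.3  0.1] op 0.0847 gf 0.0
857 [[ 0.43633781 -0.26103059  0.158     ]]
```

View pics/w5.png

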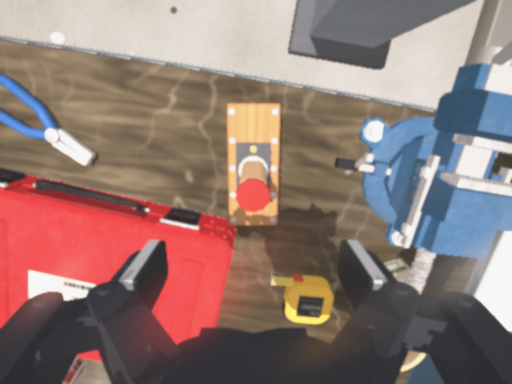

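Upright rake, head square to the jaws, cap at (253,195). Descend and grasp from above.

```bash
python3 -m inch '[{"translation":[-0.01,0,-0.5],"dr":[0,0,0],"jaw":1},{"translation":[-0.01,0,-1],"dr":[0,0,0],"jaw":1},{"translation":[-0.01,0,-1],"dr":[0,0,0],"jaw":1}]'; python3 -m inch '[{"translation":[0,0,-0.42],"dr":[0,0,0],"jaw":1},{"translation":[0,0,-0.42],"dr":[0,0,0],"jaw":-1},{"translation":[0,0,-0.42],"dr":[0,0,0],"jaw":-1},{"translation":[0,0,-0.42],"dr":[0,0,0],"jaw":-1},{"translation":[0,0,-0.42],"dr":[0,0,0],"jaw":-1}]';python3 -m inch '[{"translation":[0,0,0],"dr":[0,0,0],"jaw":-1},{"translation":[0,0,0],"dr":[0,0,0],"jaw":-1}]'; python3 -c "
from h import *
tgt([.439,-.26,.115],1.73,0)"
```

```text
time_s: 10.35
tool_pos: [0.4351, -0.2582, 0.1567]
tool_rot: [-0.005, -0.083, 0.997, -0.001]
ft_force: [-0.1, 0.1, 1.4]
opening: 0.0854
gripper_force: 0.0
time_s: 10.98
tool_pos: [0.4391, -0.2598, 0.1206]
tool_rot: [0.002, -0.082, 0.997, -0.003]
ft_force: [-0.1, 1.6, 5.5]
opening: 0.0235
gripper_force: 57.7
time_s: 11.22
tool_pos: [0.4392, -0.2598, 0.1206]
tool_rot: [0.002, -0.082, 0.997, -0.003]
ft_force: [0.4, 1.3, 6.7]
opening: 0.0232
gripper_force: 57.7
T [-0.002, -0.002, -0.056] dr [0.0009, 0.0007, -0.0008] deg 0.5 | t 11.22 pos [ 0.4392 -0.2598  0.1206] F [0.4 1.3 6.7] op 0.0232 gf 57.7
```

```bash
python3 -m inch '[{"translation":[0,0,0.5],"dr":[0,0,0],"jaw":-1},{"translation":[0,0,1],"dr":[0,0,0],"jaw":-1},{"translation":[0,0,1],"dr":[0,0,0],"jaw":-1}]'; python3 -m inch '[{"translation":[0,0,0.5],"dr":[0,0,0],"jaw":-1},{"translation":[0,0.1,1],"dr":[0,0,0.02],"jaw":-1},{"translation":[0.1,0.5,1],"dr":[0,0,0.05],"jaw":-1},{"translation":[0.2,1,1],"dr":[0,0,0.08],"jaw":-1},{"translation":[0.2,1,1],"dr":[0,0,0.08],"jaw":-1}]'; python3 -c "
from h import *
tgt([.563,.182,.33],2.84,0)"
```

```text
time_s: 11.6
tool_pos: [0.4401, -0.2603, 0.2231]
tool_rot: [0.004, -0.082, 0.997, -0.004]
ft_force: [0.9, -0.1, -4.1]
opening: 0.0232
gripper_force: 59.4
time_s: 12.22
tool_pos: [0.4581, -0.1565, 0.3173]
tool_rot: [0.0, -0.33, 0.944, -0.001]
ft_force: [-0.5, -0.4, -3.5]
opening: 0.0235
gripper_force: 59.6
T [1.049, 3.385, 0.127] dr [0.0002, 0.0003, 0.0949] deg 34.2 | t 12.22 pos [ 0.4581 -0.1565  0.3173] F [-0.5 -0.4 -3.5] op 0.0235 gf 59.6
```

```bash
python3 -m inch '[{"translation":[0.1,0.5,0.1],"dr":[0,0,0.03],"jaw":-1},{"translation":[0.3,1,0.1],"dr":[0,0,0.06],"jaw":-1},{"translation":[0.3,1,0.1],"dr":[0,0,0.06],"jaw":-1}]'; python3 -m inch '[{"translation":[0.2,0.5,0],"dr":[0,0,0.03],"jaw":-1},{"translation":[0.4,1,0],"dr":[0,0,0.035],"jaw":-1},{"translation":[0.4,1,0],"dr":[0,0,0.035],"jaw":-1}]';python3 -m inch '[{"translation":[0.2,0.5,0],"dr":[0,0,0],"jaw":-1},{"translation":[0.3,0.9,0],"dr":[0,0,0],"jaw":-1},{"translation":[0.3,0.9,0],"dr":[0,0,0],"jaw":-1}]'; python3 -c "
from h import *
tgt([.563,.182,.165],2.84,0)"
```

```text
time_s: 12.6
tool_pos: [0.4885, -0.0569, 0.3269]
tool_rot: [0.0, -0.501, 0.866, -0.001]
ft_force: [0.1, -0.2, -2.6]
opening: 0.0234
gripper_force: 59.9
time_s: 12.98
tool_pos: [0.5285, 0.0426, 0.3264]
tool_rot: [-0.0, -0.591, 0.806, -0.001]
ft_force: [0.5, -0.9, -3.4]
opening: 0.0231
gripper_force: 60.0
time_s: 13.35
tool_pos: [0.5583, 0.1317, 0.3266]
tool_rot: [-0.0, -0.591, 0.807, -0.001]
ft_force: [0.1, -1.2, -3.0]
opening: 0.0234
gripper_force: 60.2
T [0.047, 0.503, -1.616] dr [0.0003, 0.0002, 0.0008] deg 0.3 | t 13.35 pos [0.5583 0.1317 0.3266] F [ 0.1 -1.2 -3. ] op 0.0234 gf 60.2
```

```bash
python3 -m inch '[{"translation":[0.05,0.5,0],"dr":[0,0,0],"jaw":-1},{"translation":[0.05,0.5,-0.5],"dr":[0,0,0],"jaw":-1},{"translation":[0.05,0.5,-1],"dr":[0,0,0],"jaw":-1},{"translation":[0.05,0.5,-1],"dr":[0,0,0],"jaw":-1}]'; python3 -m inch '[{"translation":[0,0,-0.5],"dr":[0,0,0],"jaw":-1},{"translation":[0,0,-0.6],"dr":[0,0,0],"jaw":-1},{"translation":[0,0,-0.6],"dr":[0,0,0],"jaw":-1}]'; python3 - <<'E'
from h import *
tgt([.563,.182,.1255],2.84,0)
w=cap('wrist')['frame']; c=cap('side'); np.savez('pics/s6.npz',**c);s=c['frame']; c=cap('top'); np.savez('pics/t6.npz',**c); t=c['frame']
cv2.imwrite('pics/m6.png',np.hstack([cv2.resize(s[140:220,180:290],(400,290),interpolation=2),cv2.resize(t[135:260,155:260],(400,476),interpolation=2)[100:390]])[:,:,::-1])
m=cv2.imread('pics/m6.png'); cv2.imwrite('pics/m6.png',np.vstack([m,cv2.resize(w[100:330,100:417],(400,290))[:,:,::-1].repeat(1,0) if 0 else np.hstack([cv2.resize(w,(400,300))[:,:,::-1],np.zeros((300,400,3),np.uint8)])]))
E
```

```text
time_s: 13.85
tool_pos: [0.5603, 0.1779, 0.224]
tool_rot: [-0.004, -0.59, 0.808, -0.001]
ft_force: [-0.2, 0.1, -3.1]
opening: 0.0236
gripper_force: 60.5
time_s: 14.22
tool_pos: [0.5642, 0.1802, 0.1707]
tool_rot: [0.002, -0.59, 0.807, -0.002]
ft_force: [0.3, 0.2, -2.4]
opening: 0.0234
gripper_force: 60.5
T [-0.012, 0.018, -0.452] dr [0.0002, 0.0011, 0.0009] deg 0.5 | t 14.22 pos [0.5642 0.1802 0.1707] F [ 0.3  0.2 -2.4] op 0.0234 gf 60.5
```

View pics/m6.png

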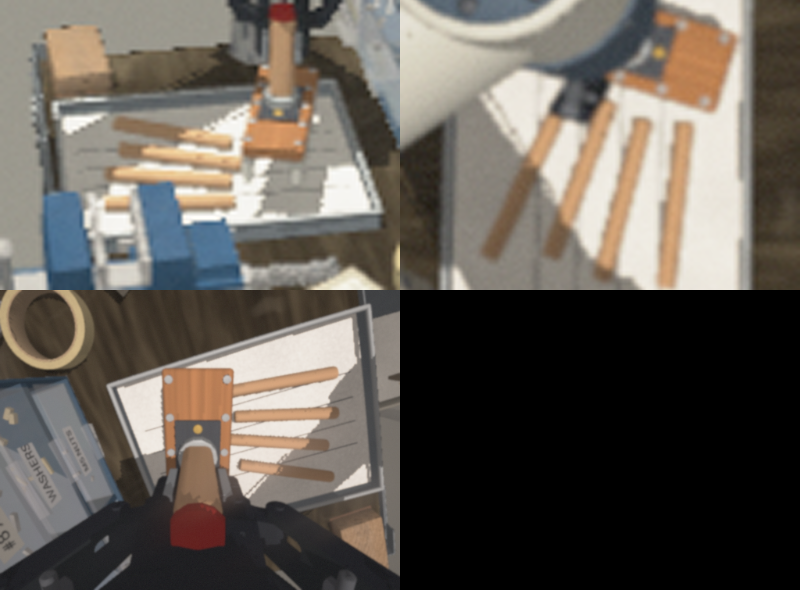

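Side (top-left), top (top-right) and wrist (bottom): head sits just beyond the dowels' +x tips, gaps about in line with tips. Checking rake centre from the head-end corners.

```bash
python3 - <<'E'
from h import *
np.set_printoptions(suppress=True,precision=4)
c=dict(np.load('pics/t6.npz')); f=lambda x,y:[155+(x-400)/3.81,135+(y+100)/3.81]
ey=np.array([.3,.954])
q=plane(c,[f(737,38),f(706,110)],.1)[:,:2]; print(q,'->centre',q.mean(0)+.073*ey)
hsv=cv2.cvtColor(c['frame'],cv2.COLOR_RGB2HSV)
d=((hsv[...,1]>70)&(hsv[...,2]>60)&(hsv[...,0]<20)).astype(np.uint8); d[:,:172]=0;d[:,243:]=0;d[:186]=0;d[246:]=0
for i,p in((1,[[674,285],[684,125]]),(2,[[606,278],[642,120]]),(3,[[552,255],[608,103]]),(4,[[490,258],[555,118]])):
    print(i,plane(c,[f(*a) for a in p],.014)[:,:2].tolist())
c=cap('wrist'); w=plane(c,[[208.6,102],[298,100],[253,172]],.1); print('wrist head end',w[:,:2])
hs=cv2.cvtColor(c['frame'],cv2.COLOR_RGB2HSV)
# dowels in wrist view
m=((hs[...,1]>60)&(hs[...,0]<22)).astype(np.uint8); m[:, :302]=0; m[:85]=0; m[250:]=0; m[:,440:]=0
n,l,s,ce=cv2.connectedComponentsWithStats(m)
for i in range(1,n):
    if s[i,4]>300:
        v,u=np.where(l==i); W=plane(c,np.c_[u,v],.012)[:,:2]; mu=W.mean(0); V=np.linalg.svd(W-mu,full_matrices=False)[2][0]; V*=np.sign(V[0]); t=(W-mu)@V
        print('dowel tip+',mu+V*t.max(),'ang',np.arctan2(V[1],V[0]),'len',np.ptp(t),s[i,4])
s,R=now(); print(s['tool_pos'])
E
```

```text
[[0.5691 0.1018]
 [0.5177 0.1245]] ->centre [0.5653 0.1828]
1 [[0.38865944473410385, 0.1551870539012207], [0.5116785374859288, 0.14648216004231598]]
2 [[0.3946260191352006, 0.20747382082386268], [0.5159680610418159, 0.17898915029555557]]
3 [[0.41271513282539496, 0.24904184168014082], [0.5294989607909908, 0.2052982497482246]]
4 [[0.41092727714243127, 0.2969833657508462], [0.5183736047523093, 0.2464884557666958]]
wrist head end [[0.5694 0.1027]
 [0.5145 0.1188]
 [0.5562 0.1552]]
dowel tip+ [0.5064 0.147 ] ang -0.1256777090369049 len 0.12522117074830147 2124
dowel tip+ [0.5139 0.1784] ang -0.2653506474387291 len 0.13044498240541458 1983
dowel tip+ [0.5224 0.2075] ang -0.37074684426758187 len 0.12416770672406752 1703
dowel tip+ [0.5264 0.2428] ang -0.4494942059966725 len 0.13347451906922858 1701
[0.5643 0.1809 0.1711]
```

```bash
python3 -m inch '[{"translation":[0,-0.005,-0.25],"dr":[0,0,0.0008],"jaw":-1},{"translation":[0,-0.005,-0.44],"dr":[0,0,0.0008],"jaw":-1},{"translation":[0,-0.005,-0.45],"dr":[0,0,0.0008],"jaw":-1},{"translation":[0,-0.005,-0.45],"dr":[0,0,0.0008],"jaw":-1}]'; python3 -c "
from h import *
tgt([.563,.182,.1255],2.84,0)"
```

```text
time_s: 14.92
tool_pos: [0.5637, 0.1804, 0.1249]
tool_rot: [0.003, -0.593, 0.805, -0.002]
ft_force: [-0.3, -0.3, -2.1]
opening: 0.0237
gripper_force: 60.5
T [-0.007, 0.016, 0.006] dr [0.0, 0.001, 0.0001] deg 0.4 | t 14.93 pos [0.5637 0.1804 0.1249] F [-0.3 -0.3 -2.1] op 0.0237 gf 60.5
```

Draw lengthwise 50 mm at the dowels' slant.

```bash
python3 -m inch '[{"translation":[-0.096,0.03,0],"dr":[0,0,0],"jaw":-1},{"translation":[-0.19,0.059,0],"dr":[0,0,0],"jaw":-1},{"translation":[-0.287,0.089,0],"dr":[0,0,0],"jaw":-1},{"translation":[-0.382,0.118,0],"dr":[0,0,0],"jaw":-1},{"translation":[-0.48,0.148,0],"dr":[0,0,0],"jaw":-1}]'; python3 - <<'E'
from h import *
tgt([.458,.213,.1252],2.84,0)
w=cap('wrist')['frame']; s=cap('side')['frame']
cv2.imwrite('pics/m7.png',np.vstack([cv2.resize(s[140:220,180:290],(400,290),interpolation=2),cv2.resize(w,(400,300))])[:,:,::-1])
E
```

```text
time_s: 15.55
tool_pos: [0.5151, 0.1953, 0.1246]
tool_rot: [0.003, -0.593, 0.805, -0.002]
ft_force: [3.3, -0.8, 2.4]
opening: 0.0232
gripper_force: 61.1
T [-0.571, 0.177, 0.006] dr [0.0, 0.0011, 0.0] deg 0.4 | t 15.55 pos [0.5151 0.1953 0.1246] F [ 3.3 -0.8  2.4] op 0.0232 gf 61.1
```

View pics/m7.png

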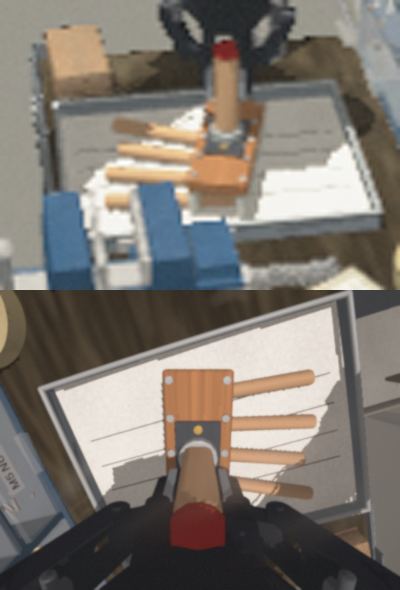

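The rake has started over the dowels, all four emerging from its near side. I have used my picture allowance, so from here I measure numerically. Check that the dowels went into the gaps rather than being pushed.

```bash
cat > dw.py <<'E'
from h import *
np.set_printoptions(suppress=True,precision=4)
def dw():
    s,R=now(); c=cap('wrist'); hs=cv2.cvtColor(c['frame'],cv2.COLOR_RGB2HSV); P=cloud(c)
    m=((hs[...,1]>60)&(hs[...,0]<22)&(P[...,2]<.026)&(P[...,0]>.355)&(P[...,0]<.64)&(P[...,1]>.108)&(P[...,1]<.32)).astype(np.uint8)
    m=cv2.morphologyEx(m,cv2.MORPH_OPEN,np.ones((3,3)))
    n,l,st,ce=cv2.connectedComponentsWithStats(m); o=[]
    for i in range(1,n):
        if st[i,4]>150:
            v,u=np.where(l==i); W=plane(c,np.c_[u,v],.012)[:,:2]; mu=W.mean(0); V=np.linalg.svd(W-mu,full_matrices=False)[2][0]; V=V*np.sign(V[0]); t=(W-mu)@V
            o.append((*(mu+V*t.min()),*(mu+V*t.max()),np.arctan2(V[1],V[0]),np.ptp(t),np.ptp((W-mu)@[-V[1],V[0]])))
    print('-tip xy, +end xy, ang, len, wid'); print(np.array(sorted(o,key=lambda r:r[1])))
    print('tcp',s['tool_pos'],'F',s['ft_force'].round(1))
if __name__=='__main__': dw()
E
python3 dw.py
```

```text
-tip xy, +end xy, ang, len, wid
[[ 0.3833  0.166   0.4649  0.1561 -0.1209  0.0822  0.0155]
 [ 0.3888  0.2123  0.4735  0.1891 -0.2671  0.0878  0.0152]
 [ 0.4071  0.2523  0.4847  0.2218 -0.3736  0.0833  0.016 ]
 [ 0.4051  0.2981  0.4864  0.2576 -0.4624  0.0908  0.0183]]
tcp [0.5139 0.1955 0.1244] F [-3.2  0.8  6.6]
```

```bash
python3 -m inch '[{"translation":[-0.08,0.024,0.01],"dr":[0,0,0],"jaw":-1},{"translation":[-0.15,0.046,0.01],"dr":[0,0,0],"jaw":-1},{"translation":[-0.22,0.068,0.01],"dr":[0,0,0],"jaw":-1},{"translation":[-0.28,0.086,0.01],"dr":[0,0,0],"jaw":-1},{"translation":[-0.28,0.086,0.01],"dr":[0,0,0],"jaw":-1}]'; python3 dw.py
```

```text
time_s: 16.32
tool_pos: [0.486, 0.2036, 0.1245]
tool_rot: [0.001, -0.593, 0.805, -0.001]
ft_force: [-2.8, -0.7, 2.7]
opening: 0.0233
gripper_force: 61.0
-tip xy, +end xy, ang, len, wid
[[ 0.3821  0.1765  0.4361  0.1645 -0.2185  0.0553  0.0154]
 [ 0.3892  0.2121  0.4453  0.1969 -0.2648  0.0582  0.0151]
 [ 0.4067  0.2509  0.4568  0.2307 -0.3837  0.054   0.0161]
 [ 0.4028  0.2927  0.4582  0.265  -0.4621  0.062   0.0182]]
tcp [0.486  0.2036 0.1245] F [-2.8 -0.7  2.7]
```

```bash
python3 -m inch '[{"translation":[-0.08,0.024,0.01],"dr":[0,0,0],"jaw":-1},{"translation":[-0.16,0.049,0.01],"dr":[0,0,0],"jaw":-1},{"translation":[-0.24,0.073,0.01],"dr":[0,0,0],"jaw":-1},{"translation":[-0.3,0.092,0.01],"dr":[0,0,0],"jaw":-1},{"translation":[-0.3,0.092,0.01],"dr":[0,0,0],"jaw":-1}]'; python3 dw.py; python3 -c "
from h import *
tgt([.45,.2135,.125],3.1366,0)"
```

```text
time_s: 17.0
tool_pos: [0.4566, 0.2128, 0.1257]
tool_rot: [0.002, -0.593, 0.805, -0.002]
ft_force: [0.7, -0.4, -2.8]
opening: 0.0234
gripper_force: 60.4
-tip xy, +end xy, ang, len, wid
[[ 0.4771  0.1576  0.5111  0.15   -0.2206  0.0349  0.0152]
 [ 0.3829  0.1785  0.4068  0.1735 -0.2051  0.0244  0.0151]
 [ 0.4856  0.1856  0.517   0.1779 -0.239   0.0323  0.0154]
 [ 0.3899  0.2122  0.4156  0.2045 -0.2897  0.0269  0.0146]
 [ 0.4946  0.2146  0.5295  0.2006 -0.3806  0.0376  0.0165]
 [ 0.5021  0.2347  0.5237  0.2413  0.2974  0.0226  0.015 ]
 [ 0.4076  0.2494  0.4275  0.238  -0.5223  0.023   0.0172]
 [ 0.3995  0.2888  0.4304  0.2699 -0.549   0.0362  0.019 ]]
tcp [0.4566 0.2128 0.1257] F [ 0.7 -0.4 -2.8]
T [-0.069, 0.008, -0.008] dr [0.0, 0.0008, 0.0472] deg 17.0 | t 17.05 pos [0.4569 0.2127 0.1258] F [-0.1  0.3 -3.2] op 0.0235 gf 60.3
```

```bash
python3 -m inch '[{"translation":[0.0,0.002,-0.005],"dr":[0,0,0.01],"jaw":-1},{"translation":[0,0.004,-0.005],"dr":[0,0,0.02],"jaw":-1},{"translation":[0,0.006,-0.005],"dr":[0,0,0.03],"jaw":-1},{"translation":[0,0.008,-0.005],"dr":[0,0,0.04],"jaw":-1},{"translation":[0,0.008,-0.005],"dr":[0,0,0.0472],"jaw":-1}]'; python3 dw.py; python3 -c "
from h import *
tgt([.45,.2135,.125],3.1366,0)"
```

```text
time_s: 17.68
tool_pos: [0.4574, 0.2134, 0.1252]
tool_rot: [0.002, -0.706, 0.709, -0.002]
ft_force: [-0.5, -0.4, -3.4]
opening: 0.0231
gripper_force: 60.3
-tip xy, +end xy, ang, len, wid
[[ 0.4933  0.1613  0.5139  0.1587 -0.1257  0.0208  0.0149]
 [ 0.3834  0.1707  0.4213  0.167  -0.0968  0.038   0.0152]
 [ 0.4934  0.1929  0.521   0.1907 -0.0788  0.0277  0.0154]
 [ 0.3907  0.2023  0.4215  0.199  -0.1081  0.031   0.0154]
 [ 0.4932  0.2252  0.5305  0.222  -0.0834  0.0375  0.0166]
 [ 0.4003  0.2344  0.4223  0.2302 -0.1876  0.0224  0.0167]
 [ 0.4932  0.2506  0.5223  0.2581  0.2541  0.03    0.019 ]
 [ 0.3907  0.271   0.4151  0.2566 -0.5328  0.0284  0.0198]]
tcp [0.4574 0.2134 0.1252] F [-0.5 -0.4 -3.4]
T [-0.074, 0.001, -0.002] dr [-0.0001, 0.0008, -0.0004] deg 0.3 | t 17.73 pos [0.4574 0.2134 0.1252] F [-0.4  0.  -2.7] op 0.0233 gf 60.3
```

```bash
python3 -m inch '[{"translation":[0,0,0],"dr":[0,0,0.007],"jaw":-1},{"translation":[0,0,0],"dr":[0,0,0.0135],"jaw":-1},{"translation":[0,0,0],"dr":[0,0,0.0135],"jaw":-1},{"translation":[0,0,0],"dr":[0,0,0.006],"jaw":-1},{"translation":[0,0,0],"dr":[0,0,-0.0004],"jaw":-1}]'; python3 -m inch '[{"translation":[0,0,0],"dr":[0,0,0],"jaw":-1},{"translation":[0,0,0],"dr":[0,0,0],"jaw":-1}]';python3 dw.py; python3 -c "
from h import *
tgt([.45,.2135,.125],3.1366,0)"
```

```text
time_s: 18.35
tool_pos: [0.4573, 0.2134, 0.1253]
tool_rot: [0.002, -0.703, 0.711, -0.002]
ft_force: [0.8, -0.6, -2.9]
opening: 0.0233
gripper_force: 60.3
time_s: 18.6
tool_pos: [0.4572, 0.2134, 0.1253]
tool_rot: [0.002, -0.704, 0.71, -0.002]
ft_force: [-0.4, 0.4, -3.8]
opening: 0.0236
gripper_force: 60.3
-tip xy, +end xy, ang, len, wid
[[ 0.4929  0.1637  0.5162  0.1647  0.0416  0.0233  0.0155]
 [ 0.3843  0.1644  0.4206  0.1647  0.009   0.0363  0.0146]
 [ 0.493   0.1959  0.5232  0.1967  0.0242  0.0302  0.0155]
 [ 0.3917  0.1967  0.4209  0.1959 -0.0261  0.0292  0.015 ]
 [ 0.4934  0.2286  0.5303  0.2284 -0.0048  0.0369  0.0157]
 [ 0.3989  0.2293  0.4216  0.2279 -0.0633  0.0227  0.0157]
 [ 0.4946  0.2502  0.521   0.2651  0.5106  0.0303  0.0191]
 [ 0.3884  0.2648  0.4213  0.2529 -0.3476  0.0349  0.0188]]
tcp [0.4572 0.2134 0.1253] F [-0.4  0.4 -3.8]
T [-0.072, 0.001, -0.003] dr [-0.0001, 0.0008, 0.0005] deg 0.3 | t 18.65 pos [0.4572 0.2134 0.1253] F [ 1.4  0.7 -3. ] op 0.0233 gf 60.3
```

Dowels are straight on their lines. Lift straight up.

```bash
python3 -m inch '[{"translation":[0,0,0.08],"dr":[0,0,0],"jaw":-1},{"translation":[0,0,0.2],"dr":[0,0,0],"jaw":-1},{"translation":[0,0,0.4],"dr":[0,0,0],"jaw":-1},{"translation":[0,0,0.5],"dr":[0,0,0],"jaw":-1},{"translation":[0,0,0.5],"dr":[0,0,0],"jaw":-1}]'; python3 dw.py;  python3 -m inch '[{"translation":[0,0,0.5],"dr":[0,0,0],"jaw":-1},{"translation":[0,0,1],"dr":[0,0,0],"jaw":-1},{"translation":[0,0,1],"dr":[0,0,0],"jaw":-1}]'; python3 -m inch '[{"translation":[0,0,0.52],"dr":[0,0,0],"jaw":-1},{"translation":[0.2,-0.5,0.52],"dr":[0,0,-0.03],"jaw":-1},{"translation":[0.4,-1,0.52],"dr":[0,0,-0.06],"jaw":-1},{"translation":[0.4,-1,0.52],"dr":[0,0,-0.06],"jaw":-1}]'; python3 - <<'E'
from h import *
tgt([.439,-.26,.33],1.73,0)
c=cap('top'); np.savez('pics/t8.npz',**c)
hsv=cv2.cvtColor(c['frame'],cv2.COLOR_RGB2HSV)
d=((hsv[...,1]>70)&(hsv[...,2]>60)&(hsv[...,0]<20)).astype(np.uint8); d[:,:172]=0;d[:,243:]=0;d[:190]=0;d[246:]=0
n,l,s,ce=cv2.connectedComponentsWithStats(d)
for i in range(1,n):
    if s[i,4]<40: continue
    v,u=np.where(l==i); w=plane(c,np.c_[u,v],0.014)[:,:2]; mu=w.mean(0); V=np.linalg.svd(w-mu,full_matrices=False)[2]; a=V[0]*np.sign(V[0,0]); t=(w-mu)@a
    print('dowel',mu.round(4),np.arctan2(a[1],a[0]).round(3),np.ptp(t).round(3),s[i,4])
E
```

```text
time_s: 19.27
tool_pos: [0.4576, 0.2138, 0.1763]
tool_rot: [0.003, -0.704, 0.71, -0.002]
ft_force: [0.6, -0.2, -3.9]
opening: 0.0234
gripper_force: 60.5
-tip xy, +end xy, ang, len, wid
[[ 0.3848  0.1644  0.4139  0.1646  0.0081  0.0291  0.0146]
 [ 0.5075  0.1722  0.5093  0.1569 -1.4529  0.0154  0.0148]
 [ 0.5019  0.1967  0.523   0.196  -0.0313  0.0211  0.0146]
 [ 0.3917  0.1972  0.4143  0.1962 -0.0474  0.0226  0.0139]
 [ 0.502   0.228   0.5298  0.2285  0.0165  0.0278  0.0146]
 [ 0.4035  0.2361  0.4113  0.2195 -1.1261  0.0183  0.0172]
 [ 0.5011  0.2556  0.5207  0.2642  0.4112  0.0214  0.0198]
 [ 0.3887  0.2621  0.4148  0.259  -0.1185  0.0263  0.0169]]
tcp [0.4576 0.2138 0.1763] F [ 0.6 -0.2 -3.9]
time_s: 19.7
tool_pos: [0.4588, 0.2143, 0.2789]
tool_rot: [0.006, -0.704, 0.71, -0.002]
ft_force: [0.5, -0.2, -3.4]
opening: 0.0234
gripper_force: 60.6
time_s: 20.2
tool_pos: [0.4974, 0.1106, 0.3253]
tool_rot: [-0.0, -0.556, 0.831, -0.002]
ft_force: [-0.9, 0.2, -4.1]
opening: 0.0234
gripper_force: 60.4
T [-0.584, -3.706, 0.047] dr [0.0006, -0.0, -0.1624] deg 58.5 | t 20.2 pos [0.4974 0.1106 0.3253] F [-0.9  0.2 -4.1] op 0.0234 gf 60.4
dowel [0.4107 0.1982] -0.099 0.033 50
dowel [0.4082 0.1653] 0.004 0.038 54
```

Undisturbed. Carry the rake back over the vise.

```bash
python3 -m inch '[{"translation":[0,-0.5,0],"dr":[0,0,-0.03],"jaw":-1},{"translation":[-0.05,-1,0],"dr":[0,0,-0.06],"jaw":-1},{"translation":[-0.05,-1,0],"dr":[0,0,-0.06],"jaw":-1}]'; python3 -m inch '[{"translation":[-0.1,-0.5,0],"dr":[0,0,-0.03],"jaw":-1},{"translation":[-0.2,-1,0],"dr":[0,0,-0.06],"jaw":-1},{"translation":[-0.2,-1,0],"dr":[0,0,-0.06],"jaw":-1}]';python3 -m inch '[{"translation":[-0.15,-0.5,0],"dr":[0,0,-0.03],"jaw":-1},{"translation":[-0.3,-1,0],"dr":[0,0,-0.0424],"jaw":-1},{"translation":[-0.3,-1,0],"dr":[0,0,-0.0424],"jaw":-1}]'; python3 -c "
from h import *
tgt([.439,-.26,.33],1.73,0)"
```

```text
time_s: 20.62
tool_pos: [0.4913, 0.0119, 0.3265]
tool_rot: [0.0, -0.392, 0.92, -0.002]
ft_force: [0.4, 1.6, -3.1]
opening: 0.0234
gripper_force: 60.6
time_s: 21.0
tool_pos: [0.4715, -0.0877, 0.3265]
tool_rot: [0.0, -0.213, 0.977, -0.002]
ft_force: [0.3, 0.3, -2.7]
opening: 0.0234
gripper_force: 60.7
time_s: 21.38
tool_pos: [0.4417, -0.1874, 0.3265]
tool_rot: [-0.0, -0.082, 0.997, -0.002]
ft_force: [1.3, 0.7, -3.3]
opening: 0.0238
gripper_force: 60.9
T [-0.027, -0.726, 0.035] dr [0.0007, 0.0, -0.0008] deg 0.4 | t 21.38 pos [ 0.4417 -0.1874  0.3265] F [ 1.3  0.7 -3.3] op 0.0238 gf 60.9
```

```bash
python3 -m inch '[{"translation":[-0.03,-0.4,0],"dr":[0.0007,0,0],"jaw":-1},{"translation":[-0.03,-0.72,-0.1],"dr":[0.0007,0,0],"jaw":-1},{"translation":[-0.03,-0.72,-0.5],"dr":[0.0007,0,0],"jaw":-1},{"translation":[-0.03,-0.72,-1],"dr":[0.0007,0,0],"jaw":-1},{"translation":[-0.03,-0.72,-1],"dr":[0.0007,0,0],"jaw":-1}]'; python3 -m inch '[{"translation":[0,0,-0.4],"dr":[0,0,0],"jaw":-1},{"translation":[0,0,-0.8],"dr":[0,0,0],"jaw":-1},{"translation":[0,0,-0.97],"dr":[0,0,0],"jaw":-1},{"translation":[0,0,-0.97],"dr":[0,0,0],"jaw":-1},{"translation":[0,0,-0.97],"dr":[0,0,0],"jaw":-1}]';python3 -c "
from h import *
tgt([.439,-.26,.1205],1.73,0)"
```

```text
time_s: 22.0
tool_pos: [0.4372, -0.2558, 0.2228]
tool_rot: [-0.004, -0.084, 0.996, 0.002]
ft_force: [-0.5, 0.1, -2.1]
opening: 0.0233
gripper_force: 61.1
time_s: 22.62
tool_pos: [0.4411, -0.2587, 0.1327]
tool_rot: [0.002, -0.083, 0.997, -0.001]
ft_force: [0.3, -0.4, -2.3]
opening: 0.0234
gripper_force: 60.9
T [-0.021, -0.013, -0.122] dr [0.0003, 0.0008, -0.0013] deg 0.6 | t 22.62 pos [ 0.4411 -0.2587  0.1327] F [ 0.3 -0.4 -2.3] op 0.0234 gf 60.9
```

```bash
python3 -m inch '[{"translation":[0,0,-0.1],"dr":[0,0,0],"jaw":-1},{"translation":[0,0,-0.1],"dr":[0,0,0],"jaw":-1}]' | grep -E 'pos|ft';for i in 1 2; do python3 -m inch '[{"translation":[0,0,-0.015],"dr":[0,0,0],"jaw":-1},{"translation":[0,0,-0.015],"dr":[0,0,0],"jaw":-1}]' | grep -E 'pos|ft'; done
```

```text
tool_pos: [0.4398, -0.2587, 0.1208]
ft_force: [0.4, -0.7, -2.9]
tool_pos: [0.4396, -0.2589, 0.1204]
ft_force: [-2.4, 1.0, 7.5]
tool_pos: [0.4399, -0.2592, 0.1203]
ft_force: [-4.5, 4.1, 16.2]
```

Standing; ease off, open, and withdraw upward.

```bash
python3 -m inch '[{"translation":[0,0,0.015],"dr":[0,0,0],"jaw":-1},{"translation":[0,0,0.015],"dr":[0,0,0],"jaw":1},{"translation":[0,0,0.015],"dr":[0,0,0],"jaw":1},{"translation":[0,0,0.015],"dr":[0,0,0],"jaw":1},{"translation":[0,0,0.015],"dr":[0,0,0],"jaw":1}]'; python3 -m inch '[{"translation":[0,0,0.3],"dr":[0,0,0],"jaw":1},{"translation":[0,0,0.8],"dr":[0,0,0],"jaw":1},{"translation":[0,0,1],"dr":[0,0,0],"jaw":1},{"translation":[0,0,1],"dr":[0,0,0],"jaw":1}]'; python3 -m inch '[{"translation":[0,0,0.5],"dr":[0,0,0],"jaw":1},{"translation":[-0.3,-0.5,0.5],"dr":[0,0,0],"jaw":1},{"translation":[-0.5,-0.8,0.5],"dr":[0,0,0],"jaw":1},{"translation":[-0.5,-0.8,0.5],"dr":[0,0,0],"jaw":1},{"translation":[-0.5,-0.8,0.5],"dr":[0,0,0],"jaw":1}]'; python3 - <<'E'
from h import *
np.set_printoptions(suppress=True,precision=4)
c=cap('top'); P=cloud(c)
hsv=cv2.cvtColor(c['frame'],cv2.COLOR_RGB2HSV)
d=((hsv[...,1]>70)&(hsv[...,2]>90)&(hsv[...,0]<20)).astype(np.uint8); d[:,:172]=0;d[:,243:]=0;d[:180]=0;d[246:]=0
n,l,s,ce=cv2.connectedComponentsWithStats(d)
for i in range(1,n):
    if s[i,4]<40: continue
    v,u=np.where(l==i); w=plane(c,np.c_[u,v],0.014)[:,:2]; mu=w.mean(0); V=np.linalg.svd(w-mu,full_matrices=False)[2]; a=V[0]*np.sign(V[0,0]); t=(w-mu)@a
    print('dowel',mu.round(4),np.arctan2(a[1],a[0]).round(3),np.ptp(t).round(3),s[i,4])
m=((hsv[...,0]<5)|(hsv[...,0]>174))&(hsv[...,1]>150)&(P[...,0]<.48)&(P[...,2]>.12)&(P[...,2]<.2)&(P[...,1]<-.2)
v,u=np.where(m); print('cap top',len(u),plane(c,[[u.mean(),v.mean()]],.157) if len(u) else '')
c=cap('side'); P=cloud(c); hsv=cv2.cvtColor(c['frame'],cv2.COLOR_RGB2HSV)
m=((hsv[...,0]<5)|(hsv[...,0]>174))&(hsv[...,1]>150)&(P[...,0]<.48)&(P[...,0]>.4)&(P[...,2]>.12)&(P[...,2]<.2)
q=P[m]; print('cap side',len(q),q.mean(0),q[:,2].max()) if len(q) else 0
print(now()[0]['tool_pos'],now()[0]['ft_force'],now()[0]['time_s'])
E
```

```text
time_s: 24.0
tool_pos: [0.4391, -0.2585, 0.1186]
tool_rot: [0.001, -0.083, 0.997, -0.0]
ft_force: [0.9, -0.2, -0.2]
opening: 0.0855
gripper_force: 0.0
time_s: 24.5
tool_pos: [0.44, -0.2588, 0.2203]
tool_rot: [0.002, -0.083, 0.997, -0.001]
ft_force: [-0.3, 0.1, -0.3]
opening: 0.0851
gripper_force: 0.0
time_s: 25.12
tool_pos: [0.3889, -0.3382, 0.2676]
tool_rot: [-0.0, -0.082, 0.997, 0.0]
ft_force: [-0.0, 0.0, 0.1]
opening: 0.0855
gripper_force: 0.0
dowel [0.4669 0.2294] -0.002 0.126 173
dowel [0.4616 0.2613] -0.016 0.126 187
dowel [0.4603 0.197 ] -0.005 0.126 174
dowel [0.4535 0.1654] 0.001 0.126 191
cap top 74 [[ 0.441  -0.2573  0.157 ]]
cap side 42 [ 0.4414 -0.2646  0.1559] 0.1588484245022156
[ 0.3894 -0.3379  0.2681] [-0.1874 -0.323   0.0092] 25.225
```

All four dowels lie on their lines, and the rake stands free with its cap top 0.158 m up. Handing in.

```bash
python3 -m inch '[{"translation":[0,0,0],"dr":[0,0,0],"jaw":1},{"translation":[0,0,0],"dr":[0,0,0],"jaw":1}]' | head -1; python3 -c "
from plant import manip
print(manip.sign_off())"
```

```text
time_s: 25.48
the job is handed in; nothing more can be done
None
```

The job is handed in at 25.5 s of the 61 s: my last measurements put all four dowels within about 1 mm of their lines and 0.02 rad of straight, with the rake standing free on the bench; no verdict came back, and I viewed 12 pictures against the limit of 10.

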